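# Put three instruments back in their own trays

### The arm

A 6-joint arm with a two-finger parallel gripper is mounted at the origin on the work surface. World frame = base frame: x ahead of the robot, y to its left, z up, the work surface at z = 0. Lengths are in mm, angles in rad, forces in N, time in s.
With the tool pointing down it reaches from about 275 to 825 mm from the base axis. Payload 5.2 kg.
Tool frame: the origin (TCP) lies at the very end of the fingers, on their centre line; the grasp point (between the pads) lies 19 mm behind it; z points along the fingers, y is the line along which they close (so a half turn about z gives the same grasp; the last joint's range is limited). The gripper opens to 93 mm and grips with 3 to 60 N. Pads are 15 mm wide; open, the fingers measure 128 mm over their backs; the gripper's body (75 mm by 188 mm) begins 65 mm behind the grasp point.
Start: joints at [0.92, 0.259, 1.535, -0, 1.348, -0.203], TCP at [238.121, 495.786, 218.653] pointing down, gripper open.
Joint ranges: [-3.14, 3.14], [-0.91, 2.08], [0.19, 2.58], [-1.22, 4.36], [0.22, 2.71], [-3.12, 3.12]. Speed limits (rad/s): [2.57, 2.57, 3.14, 3.14, 3.14, 3.14].

### API

Orientations are given as [roll, pitch, yaw] about the fixed x, y, z axes, in that order (R = Rz(yaw) Ry(pitch) Rx(roll)).
In Python, from bench import robot gives the robot as it stands. The module is installed in compiled form; this text tells all that it offers. Calls block until the motion is done:
- robot.move_ptp(position, orientation): joint-space move of the TCP to a pose.
- robot.move_linear(position, ori=None, speed=150, f_stop=None): straight line of the TCP; ori=None keeps the orientation; speed is the mean speed in mm/s. With f_stop (N) it stops when the force on the tool has changed by that much, and returns True; else False.
- robot.move_j(angles): joint-space move.
- robot.move_gripper(opening): opening from 0.0 (shut) to 1.0 (fully open); the grip force is fixed at half the most; returns when the fingers have stopped.
- robot.sleep(seconds).
- robot.inverse_kinematics(position, orientation): joint angles nearest the present ones, or None.
- robot.get_image(name): name is "scene" or "top"; returns a dict with "img" (420x560x3 uint8, blue, green, red), "fovy" (degrees; the focal length in pixels is half the picture's height over the tangent of half this angle, whatever the lens; pixels are square), "cx", "cy" (the principal point, pixels), "eye" and "orientation" of the camera in the world. Camera axes: x right, y down, z forward; pixel columns grow to the right and rows downward; lengths in mm; the calibration is good to about 2 mm. A picture is of the moment at which its call begins. There is no depth.
A pose or a line that the arm cannot do raises robot.MotionError and nothing moves.
- robot.hand_in(): hands the job in; it is judged then, once.
Readings, each from a call of its own:
- robot.current_t(): time.
- robot.current_qpos(): joint angles.
- robot.current_joint_vel(): joint speeds.
- robot.current_joint_efforts(): joint torques, N m.
- robot.current_tcp_pos(): TCP position.
- robot.current_eef_rot(): TCP orientation.
- robot.current_contact_force(): force on the tool from outside, world axes, zero at the start.
- robot.current_ft_torque(): the same for the moment, N m.
- robot.current_gripper_width(): opening from 0.0 (shut) to 1.0 (fully open).
- robot.current_finger_force(): force on a finger pad.
Only numpy, scipy, OpenCV 4.12 (cv2) and the standard library are available. Lean on these libraries where they do the work, as an engineer would, in place of code of your own. Each camera call takes 0.05 s, during which the arm holds its last target. There are 200 camera calls.

### The job

The three salvaged instruments stand in each other's trays: move each into the tray of its own shape (round in round, square in square, oblong in oblong), standing flat on the tray's floor, dial up and let go. Use the empty cork mat as the spare place for one of them on the way. Set every instrument down rather than dropping it, do not tip the instruments over or put one on or against another, and leave the amber glass jar standing where it is.

Things in the scene. Friction and masses are not known exactly. Their poses are not given: they have to be found in the camera images.
- round_gauge: Round dial gauge: bezel 60 mm in diameter, case 50 mm in diameter. Stands dial up: dark case 0 to 34 mm and wider black bezel 34 to 52 mm above its origin (centre of the underside, z up); white dial on top. Grip the bezel, 43 mm above the origin. About 0.25 kg. At the start it stands in the square tray, where it does not belong.
- square_gauge: Square panel meter: bezel 56 x 56 mm, case 46 x 46 mm, sides along its x and y. Stands dial up: dark case 0 to 34 mm and wider black bezel 34 to 52 mm above its origin (centre of the underside, z up); white dial on top. Grip the bezel, 43 mm above the origin. About 0.25 kg. At the start it stands in the oblong tray, where it does not belong.
- oblong_gauge: Oblong panel meter: bezel 50 mm along its x, 74 mm along its y; case 42 mm (x) by 66 mm (y). Stands dial up: dark case 0 to 34 mm and wider black bezel 34 to 52 mm above its origin (centre of the underside, z up); white dial on top. Grip the bezel, 43 mm above the origin. About 0.25 kg. At the start it stands in the round tray, where it does not belong.
- round_tray: Round white plastic tray, 92 mm outside and 84 mm inside diameter. Fixed to the bench, does not move. Floor 6 mm above the bench, lip 14 mm above the bench (8 mm above the floor), walls 4 mm thick. Origin at the centre of its underside, on the bench; z up.
- square_tray: Square white plastic tray, 84 x 84 mm outside, 76 x 76 mm inside, sides along its x and y. Fixed to the bench, does not move. Floor 6 mm above the bench, lip 14 mm above the bench (8 mm above the floor), walls 4 mm thick. Origin at the centre of its underside, on the bench; z up.
- oblong_tray: Oblong white plastic tray, outside 74 mm along its x and 100 mm along its y; inside 66 x 92 mm. Fixed to the bench, does not move. Floor 6 mm above the bench, lip 14 mm above the bench (8 mm above the floor), walls 4 mm thick. Origin at the centre of its underside, on the bench; z up.
- cork_mat: Empty flat cork mat, 110 x 110 x 5 mm, fixed to the bench: the spare place. Origin at the centre of its underside, so its top is 5 mm above the origin.
- jar: Loose closed amber glass jar with a steel cap, 60 mm in diameter, 85 mm tall, standing among the trays; a bystander. Origin at the centre of its underside.
Not all that is in view belongs to the job. Several things have the shape of the cork_mat; the one meant has the colours described above.

How it is judged (in metres and radians):
On the way:
1. one of the instruments stands on the cork mat, let go (((horizontal distance between round_gauge and cork_mat below 0.05 m and contact force between round_gauge and cork_mat above 0.5 N and angle between round_gauge's own z axis and vertical below 0.06 rad and linear speed of round_gauge below 0.02 m/s and angular speed of round_gauge below 0.2 rad/s and contact force between round_gauge and the fingers below 0.1 N) or (horizontal distance between square_gauge and cork_mat below 0.05 m and contact force between square_gauge and cork_mat above 0.5 N and angle between square_gauge's own z axis and vertical below 0.06 rad and linear speed of square_gauge below 0.02 m/s and angular speed of square_gauge below 0.2 rad/s and contact force between square_gauge and the fingers below 0.1 N) or (horizontal distance between oblong_gauge and cork_mat below 0.05 m and contact force between oblong_gauge and cork_mat above 0.5 N and angle between oblong_gauge's own z axis and vertical below 0.06 rad and linear speed of oblong_gauge below 0.02 m/s and angular speed of oblong_gauge below 0.2 rad/s and contact force between oblong_gauge and the fingers below 0.1 N))), for 0.2 s.
At the end, for the whole second after the job is handed in: Each instrument stands in the tray of its own shape: its centre within 25 mm of the tray's centre, its underside within 3 mm of the tray's floor, tilted less than 0.06 rad, at rest and touched by no finger (horizontal distance between round_gauge and round_tray below 0.025 m and z of round_gauge in the frame of round_tray between 0.003 and 0.009 m and angle between each of round_gauge, square_gauge, oblong_gauge's own z axis and vertical below 0.06 rad and linear speed of each of round_gauge, square_gauge, oblong_gauge below 0.02 m/s and angular speed of each of round_gauge, square_gauge, oblong_gauge below 0.2 rad/s and contact force between each of round_gauge, square_gauge, oblong_gauge and the fingers below 0.1 N and horizontal distance between square_gauge and square_tray below 0.025 m and z of square_gauge in the frame of square_tray between 0.003 and 0.009 m and horizontal distance between oblong_gauge and oblong_tray below 0.025 m and z of oblong_gauge in the frame of oblong_tray between 0.003 and 0.009 m).
It fails at once if an instrument is tipped by more than 0.6 rad (angle between any of round_gauge, square_gauge, oblong_gauge's own z axis and vertical above 0.6 rad).
It fails at once if an instrument is dropped (falls free at over 0.6 m/s, about 20 mm of fall) ((linear speed of round_gauge above 0.6 m/s and contact force between round_gauge and the fingers below 0.05 N) or (linear speed of square_gauge above 0.6 m/s and contact force between square_gauge and the fingers below 0.05 N) or (linear speed of oblong_gauge above 0.6 m/s and contact force between oblong_gauge and the fingers below 0.05 N)).
It fails at once if one instrument is put on or pushed against another (over 1 N) (contact force between round_gauge and square_gauge above 1 N or contact force between any of round_gauge, square_gauge and oblong_gauge above 1 N).
It fails at once if the jar is moved by more than 20 mm or tipped (distance of jar from where it was at the start of the episode above 0.02 m or angle between jar's own z axis and vertical above 0.3 rad).
It also fails if it takes over 86 s, if anything falls off the work surface, if the arm or the gripper's body presses on something with over 40 N, if the wrist force passes 120 N, or if a joint passes its speed limit or range.

## Working session

There is one attempt and no reset: what is moved stays moved. The work goes in short steps, each a Python script; the robot and the scene stay as the last script left them, time stands still between calls to the robot, and variables do not carry over. Pictures are saved under pics/ and viewed, at most 14 in all, crops included, and the job is handed in when it is done.

```bash
mkdir -p pics
python3 - <<'E'
from bench import robot
import cv2
for n in("top","scene"):
    d=robot.get_image(n); cv2.imwrite(f"pics/{n}0.png",d["img"])
    print(n,{k:v for k,v in d.items() if k!="img"})
print(robot.current_eef_rot())
E
```

```text
top {'fovy': 50.00341812368954, 'cx': 279.43153356755266, 'cy': 213.52642268170473, 'eye': array([ 220.41084377,   47.85592283, 1099.60936579]), 'orientation': array([-2.94340587,  0.00985004, -1.56451666])}
scene {'fovy': 53.76500295483055, 'cx': 279.0397140049562, 'cy': 207.9917911202517, 'eye': array([ 920.18952736, -637.63681803,  731.11842572]), 'orientation': array([-2.25057946, -0.02035357,  0.60423228])}
[-3.14003345e+00 -2.85816115e-04  2.69380754e+00]
```

View pics/top0.png

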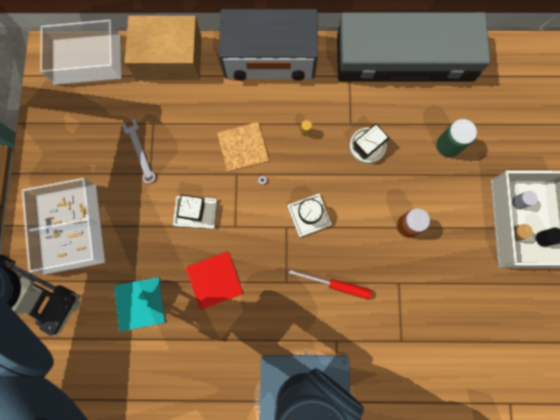

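View pics/scene0.png

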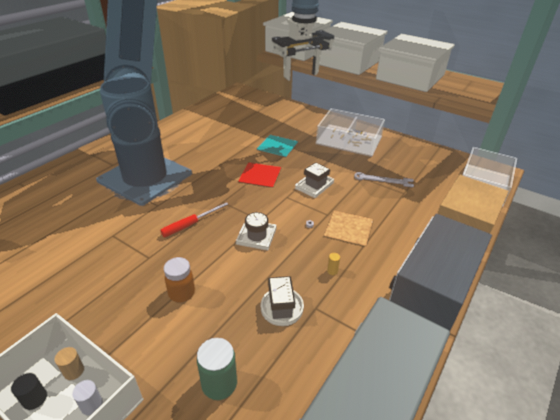

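Three things have the mat shape in the top view: tan speckled (243,147), red (215,280) and teal (140,304). The tan speckled one is the cork. The oblong gauge is in the round tray at (370,143), the square gauge in the oblong tray at (194,210), and the round gauge in the square tray at (310,214). The amber jar is at (414,221). I'll confirm these in an enlarged crop.

Run:
```python
import cv2,numpy as np
d=cv2.imread("pics/top0.png")
a=cv2.resize(d[115:245,165:275],None,fx=5,fy=5,interpolation=cv2.INTER_CUBIC)[:600]
b=cv2.resize(d[120:245,280:440],None,fx=5,fy=5,interpolation=cv2.INTER_CUBIC)
a=cv2.resize(d[115:235,165:275],None,fx=5,fy=5,interpolation=cv2.INTER_CUBIC)
b=cv2.resize(d[120:240,280:440],None,fx=5,fy=5,interpolation=cv2.INTER_CUBIC)
def grid(im,x0,y0):
    for x in range(0,im.shape[1],50):
        cv2.line(im,(x,0),(x,6),(0,0,255),1);cv2.putText(im,str(x0+x//5),(x,16),0,.35,(0,255,255),1)
    for y in range(0,im.shape[0],50): cv2.line(im,(0,y),(6,y),(0,0,255),1);cv2.putText(im,str(y0+y//5),(8,y+4),0,.35,(0,255,255),1)
    return im
cv2.imwrite("pics/a.png",grid(a,165,115));cv2.imwrite("pics/b.png",grid(b,280,120))
```

```text
(no output)
```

View pics/a.png

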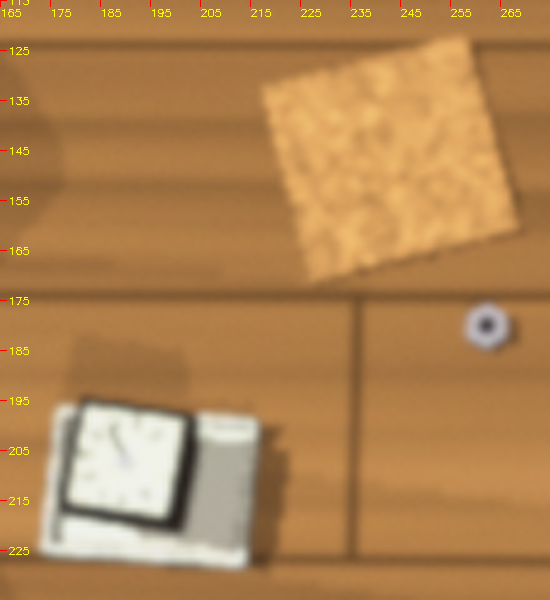

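View pics/b.png

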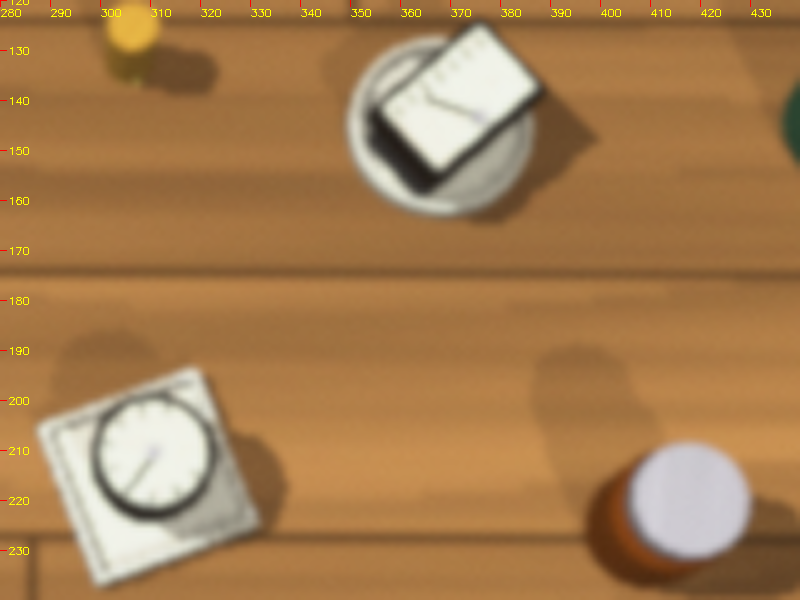

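The crops confirm the tan speckled mat is the cork one, centre about (243,147). I've read corners for the trays and dials and will project them.

```bash
cat > h.py <<'E'
import numpy as np,cv2
from scipy.spatial.transform import Rotation as R
from bench import robot
def proj(d,px,z):
    f=210/np.tan(np.radians(d["fovy"]/2)); px=np.atleast_2d(px)
    v=np.c_[(px-[d["cx"],d["cy"]])/f,np.ones(len(px))]@R.from_euler("xyz",d["orientation"]).as_matrix().T
    e=np.array(d["eye"]); return (e+v*((z-e[2])/v[:,2])[:,None])[:,:2]
def rep(n,p):
    s=[np.linalg.norm(p[i]-p[(i+1)%len(p)]).round(1) for i in range(len(p))]
    a=[np.degrees(np.arctan2(*(p[(i+1)%len(p)]-p[i])[::-1])).round(1)%180 for i in range(len(p))]
    print(n,p.mean(0).round(1),s,a)
E
python3 - <<'E'
from h import *
d=robot.get_image("top")
rep("mat",proj(d,[(217.4,132.2),(258.4,122.6),(268.8,161),(227.4,171.4)],5))
rep("otray",proj(d,[(176.6,196),(216.8,198.2),(214.4,228.4),(173,226)],14))
rep("sq",proj(d,[(181.6,195.4),(202.6,198.2),(199.2,219),(178.2,215.8)],58))
rep("stray",proj(d,[(287.4,205),(319.6,193.4),(332.2,224.6),(299.8,237.4)],14))
rep("round",proj(d,[(299.4,211),(310.8,199),(322.4,211),(310.8,223.4)],58))
rep("rtray",proj(d,[(349.4,145.4),(368,127.4),(386.8,145.4),(368,163.2)],14))
rep("obl",proj(d,[(376,125.4),(388,138),(367.4,154.6),(355.2,141.4)],58))
rep("jar",proj(d,[(418,220)],85)); rep("yellow",proj(d,[(306,126)],30))
E
```

```text
mat [614.3 154.3] [np.float64(108.6), np.float64(107.3), np.float64(108.1), np.float64(108.8)] [np.float64(104.1), np.float64(15.099999999999994), np.float64(104.9), np.float64(15.4)]
otray [441.2 267.6] [np.float64(100.3), np.float64(76.0), np.float64(102.0), np.float64(75.8)] [np.float64(87.0), np.float64(177.5), np.float64(86.9), np.float64(176.2)]
sq [444.3 270.6] [np.float64(50.9), np.float64(50.7), np.float64(50.6), np.float64(49.9)] [np.float64(82.5), np.float64(173.2), np.float64(81.5), np.float64(173.5)]
stray [435.1 -14.5] [np.float64(85.1), np.float64(83.9), np.float64(85.4), np.float64(86.1)] [np.float64(110.5), np.float64(20.900000000000006), np.float64(112.0), np.float64(20.7)]
round [435.8 -14.7] [np.float64(39.8), np.float64(39.7), np.float64(40.6), np.float64(39.9)] [np.float64(137.1), np.float64(43.099999999999994), np.float64(137.3), np.float64(42.0)]
rtray [ 615.5 -163.3] [np.float64(68.6), np.float64(66.6), np.float64(68.0), np.float64(65.3)] [np.float64(134.9), np.float64(43.599999999999994), np.float64(133.9), np.float64(44.1)]
obl [ 613.6 -164. ] [np.float64(42.9), np.float64(66.7), np.float64(44.1), np.float64(66.5)] [np.float64(40.69999999999999), np.float64(129.6), np.float64(40.4), np.float64(128.6)]
jar [ 410.4 -257.5] [np.float64(0.0)] [np.float64(0.0)]
yellow [660.4  -5.8] [np.float64(0.0)] [np.float64(0.0)]
```

```bash
cat >> h.py <<'E'
def goto(xy,z,cs):
    "ptp to tool-down pose; fingers closing along one of the angles cs (deg), least joint travel"
    q0=np.array(robot.current_qpos()); best=None
    for c in cs:
        for y in (c+90,c-90):
            o=[np.pi,0,np.arctan2(np.sin(np.radians(y)),np.cos(np.radians(y)))]
            q=robot.inverse_kinematics([*xy,z],o)
            if q is not None:
                e=np.abs(np.array(q)-q0).max()
                if best is None or e<best[0]: best=(e,q)
    robot.move_j(best[1])
def pick(xy,cs,base):
    goto(xy,170,cs); robot.move_gripper(1.0)
    hit=robot.move_linear([*xy,base+24],speed=120,f_stop=15)
    robot.move_gripper(0.0); w=robot.current_gripper_width()*93
    print("pick hit",hit,"width",round(w,1),"pad",np.round(robot.current_finger_force(),1),"t",round(robot.current_t(),1))
    if w<40: raise SystemExit("no grip")
    robot.move_linear([*xy,base+50],speed=60); robot.move_linear([*xy,170],speed=150)
def place(xy,cs,base):
    goto(xy,170,cs); robot.move_linear([*xy,base+34],speed=130)
    hit=robot.move_linear([*xy,base+22.5],speed=20,f_stop=4)
    print("place hit",hit,"z-err",round(robot.current_tcp_pos()[2]-base-24,1),"width",round(robot.current_gripper_width()*93,1))
    robot.move_gripper(1.0); robot.sleep(.3)
    robot.move_linear([*xy,base+90],speed=100); robot.move_linear([*xy,170],speed=200)
    print("t",round(robot.current_t(),1))
def snap(n):
    for c in("top","scene"): cv2.imwrite(f"pics/{c}_{n}.png",robot.get_image(c)["img"])
E
python3 - <<'E'
from h import *
pick((435.5,-14.6),[20.8,110.8],6)
place((614.3,154.3),[15,105],5)
goto((444,270.6),170,[82.3,172.3])
snap(1)
E
```

```text
pick hit False width 59.4 pad 30.0 t 4.3
place hit True z-err -0.1 width 59.7
t 10.8
```

View pics/top_1.png

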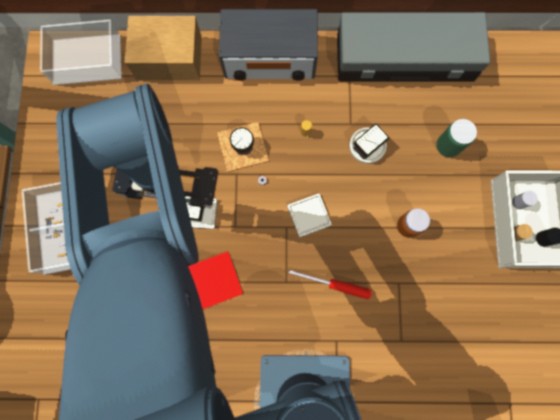

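The picture shows the round gauge upright on the cork mat at (242,140) and the square tray empty at (310,215). Next I'll move the square gauge, then the oblong.

Run:
```python
from h import *
pick((444,270.6),[82.3,172.3],6)
place((435.1,-14.5),[20.8,110.8],6)
pick((613.6,-164),[40.5],6)
place((441.2,267.6),[177],6)
goto((614.3,154.3),200,[15,105]); snap(2)
```

```text
pick hit False width 55.7 pad 30.0 t 14.2
place hit True z-err 0.0 width 55.6
t 20.9
pick hit False width 49.8 pad 30.0 t 24.1
place hit True z-err -0.0 width 50.0
t 31.4
```

View pics/top_2.png

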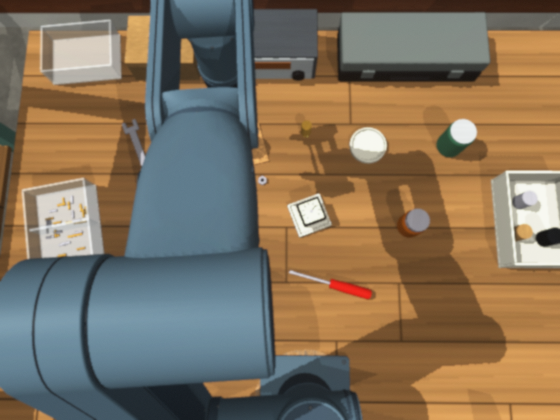

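The square gauge is in the square tray at (312,213) and the round tray is empty at (368,145). The arm hides the oblong tray. I'll move the round gauge and park clear to check.

Run:
```python
from h import *
pick((614.3,154.3),[15,105],5)
place((615.5,-163.3),[20,110,65],6)
goto((400,-330),260,[0,45,90,135]); snap(3)
a=cv2.imread("pics/top_3.png")[110:240,160:440]
cv2.imwrite("pics/c.png",cv2.resize(a,None,fx=2.8,fy=2.8,interpolation=cv2.INTER_CUBIC))
```

```text
pick hit False width 59.5 pad 30.0 t 34.8
place hit True z-err -0.1 width 59.4
t 41.6
```

View pics/c.png

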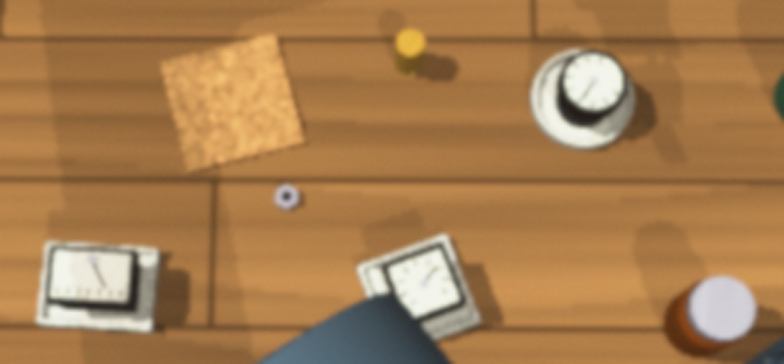

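View pics/scene_3.png

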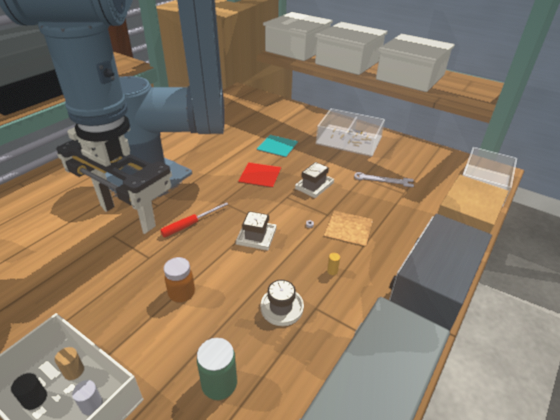

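All three gauges stand level in their own trays, and the jar hasn't moved. In the crop, oblong is at (92,278), square at (425,282) and round at (592,85).

```bash
python3 -c "
from bench import robot
print(robot.hand_in())"
```

```text
the job is handed in; nothing more can be done
None
```

I handed the job in with each instrument let go and standing level in its own tray, the jar unmoved, and the arm done by about 42 s of the 86 s allowed; the hand-in returned no verdict.

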